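Pair up shoe heels: move the row of right heels to the pairing rack

ROBOT

A 6-joint arm with a two-finger parallel gripper is mounted at the origin on a cart in front of the work surface, level with it; the furniture and walls round the work are solid. World frame = base frame: x ahead of the robot, y to its left, z up, the work surface at z = 0. Lengths are in m, angles in rad, forces in N, time in s.
With the tool pointing down it reaches from about 0.35 to 0.8 m from the base axis. Payload 7.3 kg.
Tool frame: the origin (TCP) lies on the centre line of the jaws, within the pads' length; the fingertips stand 22 mm ahead of it and the grasp point (between the pads) lies 3 mm ahead of it (bot.tcp_to_tips is the distance from the TCP to the fingertips, in m); z points along the fingers, y is the line along which they close (so a half turn about z gives the same grasp; the last joint's range is limited). The gripper opens to 85 mm and grips with 20 to 120 N. Pads are 22 mm wide; open, the fingers measure 114 mm over their backs; the gripper's body (76 mm by 85 mm) begins 54 mm behind the grasp point. The pads swing forward as they close: fully open they stand 13 mm farther back than shut.
Start: joints at [1.187, 0.342, 1.524, -0, 1.275, -0.146], TCP at [0.124, 0.51, 0.253] pointing down, gripper open.
Joint ranges: [-2.53, 2.53], [-0.77, 2.02], [0.04, 2.7], [-1, 4.14], [0.28, 2.66], [-3.11, 3.11]. Speed limits (rad/s): [2.57, 2.57, 3.14, 3.14, 3.14, 3.14].

INTERFACE

Orientations are given as a unit quaternion [x, y, z, w].
In Python, from station import bot gives the robot as it stands. The module is installed in compiled form; this text tells all that it offers.
- The arm moves only by the shell command python3 -m handwheel 'ROWS' [OPENING] [FORCE]. ROWS is JSON, a list of rows, each a list of 4 numbers: the shift along the tool's x, y, z scaled (see below), then the turn about the tool's z scaled (see below). In form: [[x, y, z, turn], ...]. A call has 1 to 8 rows; each row shifts and turns the commanded pose from where the row before left it, along the tool's axes as they then stand; what a row does not reach is not made up. The controller multiplies each number of a shift by 0.03 m and each number of a turn by 0.1 rad. A row lasts 1/12 s, in which the tool goes at most 41.7 mm and 7.16 degrees, less where a joint would pass 70% of its speed; a pose out of reach is approached as far as the arm can. A call with a number of a shift or a turn outside -1 to 1 is refused whole. A call with a gripper value outside its range is refused whole. OPENING is the closure, from -1 (fully open) to 1 (shut), so that 0 is half open, set as the call begins (- or left out, the last holds). The fingers move at their own pace and stop on an object; FORCE is the grip in N (left out, the last holds). Time passes only in rows, so rows that do not move let the fingers close. It gives the time, the measured TCP pose, the force, the opening and the grip force at its end, in the units of the state.
- bot.sense(): the state, without advancing time (a new reading comes with each control period).
- bot.snapshot(name): name is "scene" or "top" or "wrist"; returns a dict with "image" (400x640x3 uint8, red, green, blue), "K" (3x3 intrinsics, pixels), "dist" ([k1, k2, p1, p2, k3] as OpenCV has them; the pictures are not rectified), "R" (3x3) and "t" (3): a world point X has camera coordinates R X + t. Camera axes: x right, y down, z forward; pixel columns grow to the right and rows downward; lengths in m; the calibration is good to about 2 mm. A picture is of the moment at which its call begins. There is no depth.
- bot.job_done(): hands the job in; it is judged then, once.
The state is a dict: "clock": time; "joint_pos": joint angles; "joint_vel": joint speeds; "tau": joint torques, N m; "position": TCP position; "tcp_rot": TCP orientation; "ft_force": force on the tool from outside, world axes, zero at the start; "torque": the same for the moment, N m; "grip_width": finger opening in m; "finger_force": force on a finger pad.
Only numpy, scipy, OpenCV 4.12 (cv2) and the standard library are available. Lean on these libraries where they do the work, as an engineer would, in place of code of your own. Each camera call takes 0.05 s, during which the arm holds its last target. There are 200 camera calls.

TASK

Four right-shoe heels stand in a row on the small green rack, and their left-shoe partners already stand in the back places of the larger pale wooden pairing rack. Move the right heels across one by one, so that each stands upright on the slot floor in the empty front place directly in front of the left heel of its own colour. Leave the left heels standing where they are.

Things in the scene. Friction and masses are not known exactly. Their poses are not given: they have to be found in the camera images.
- feed_rack: Smaller rack, green with wooden battens; a right heel per slot. Fixed. Origin: middle of underside; x along the slots (away from the robot), y along the row. Slot floor at z = 12 mm; 4 slots at y = -87, -29, 29, 87 mm, 25 mm wide between battens and end rails 16 mm above the floor. Overall 215 mm in y, 80 in x; slots 64 long. Mind the press behind: its lever knob is at world x 550, y 15, z 300-350
- pair_rack: Larger rack, all pale wood; a left heel at the back of each slot (x = +31 mm), front place (x = -30) empty. Fixed. Origin: middle of underside; x along the slots (away from the robot), y along the row. Slot floor at z = 12 mm; 4 slots at y = -87, -29, 29, 87 mm, 25 mm wide between battens and end rails 16 mm above the floor. Overall 215 mm in y, 140 mm in x; slots 124 mm long
- tan_right: The natural tan right heel, on the feed rack. D-shaped, 54 wide, 54 high, 16.5 mm thick, about 70 g, stands on its straight edge, round back up. Origin: middle of its underside; x along its width (along the slot), y through its thickness, z up. Flat parallel faces: grip across the thickness from above, 40 mm over the underside
- black_right: The charcoal black right heel, on the feed rack. D-shaped, 54 wide, 54 high, 16.5 mm thick, about 70 g, stands on its straight edge, round back up. Origin: middle of its underside; x along its width (along the slot), y through its thickness, z up. Flat parallel faces: grip across the thickness from above, 40 mm over the underside
- red_right: The dark red right heel, on the feed rack. D-shaped, 54 wide, 54 high, 16.5 mm thick, about 70 g, stands on its straight edge, round back up. Origin: middle of its underside; x along its width (along the slot), y through its thickness, z up. Flat parallel faces: grip across the thickness from above, 40 mm over the underside
- blue_right: The navy blue right heel, on the feed rack. D-shaped, 54 wide, 54 high, 16.5 mm thick, about 70 g, stands on its straight edge, round back up. Origin: middle of its underside; x along its width (along the slot), y through its thickness, z up. Flat parallel faces: grip across the thickness from above, 40 mm over the underside
- tan_left: The natural tan left heel, loose in the back place of one slot of the pairing rack. Same shape, size and frame as the right one: 54 x 16.5 x 54 mm, origin in the middle of its underside, x along the slot, z up
- black_left: The charcoal black left heel, loose in the back place of one slot of the pairing rack. Same shape, size and frame as the right one: 54 x 16.5 x 54 mm, origin in the middle of its underside, x along the slot, z up
- red_left: The dark red left heel, loose in the back place of one slot of the pairing rack. Same shape, size and frame as the right one: 54 x 16.5 x 54 mm, origin in the middle of its underside, x along the slot, z up
- blue_left: The navy blue left heel, loose in the back place of one slot of the pairing rack. Same shape, size and frame as the right one: 54 x 16.5 x 54 mm, origin in the middle of its underside, x along the slot, z up

How it is judged:
At the end, for the whole second after the job is handed in: Each right heel stands upright (0.12 rad) on the slot floor (5 mm) in the front half of the slot of its colour's left heel (22 mm sideways, under 76 mm between centres), at rest; every left heel stands upright within 15 mm of its start (horizontal distance between tan_right and tan_left below 0.076 m and y of tan_right in the frame of tan_left between -0.022 and 0.022 m and x of each of tan_right, black_right, red_right, blue_right in the frame of pair_rack below -0.01 m and z of tan_right in the frame of pair_rack between 0.009 and 0.017 m and angle between each of tan_right, tan_left, black_right, black_left, red_right, red_left, blue_right, blue_left's own z axis and vertical below 0.12 rad and linear speed of each of tan_right, tan_left, black_right, black_left, red_right, red_left, blue_right, blue_left below 0.02 m/s and angular speed of each of tan_right, black_right, red_right, blue_right below 0.2 rad/s and distance of each of tan_left, black_left, red_left, blue_left from where it was at the start of the episode below 0.015 m and horizontal distance between black_right and black_left below 0.076 m and y of black_right in the frame of black_left between -0.022 and 0.022 m and z of black_right in the frame of pair_rack between 0.009 and 0.017 m and horizontal distance between red_right and red_left below 0.076 m and y of red_right in the frame of red_left between -0.022 and 0.022 m and z of red_right in the frame of pair_rack between 0.009 and 0.017 m and horizontal distance between blue_right and blue_left below 0.076 m and y of blue_right in the frame of blue_left between -0.022 and 0.022 m and z of blue_right in the frame of pair_rack between 0.009 and 0.017 m); the robot touches nothing.
It fails at once if the natural tan left heel is knocked over, lifted out or shifted by more than 30 mm (angle between tan_left's own z axis and vertical above 0.5 rad or distance of tan_left from where it was at the start of the episode above 0.03 m).
It fails at once if the charcoal black left heel is knocked over, lifted out or shifted by more than 30 mm (angle between black_left's own z axis and vertical above 0.5 rad or distance of black_left from where it was at the start of the episode above 0.03 m).
It fails at once if the dark red left heel is knocked over, lifted out or shifted by more than 30 mm (angle between red_left's own z axis and vertical above 0.5 rad or distance of red_left from where it was at the start of the episode above 0.03 m).
It fails at once if the navy blue left heel is knocked over, lifted out or shifted by more than 30 mm (angle between blue_left's own z axis and vertical above 0.5 rad or distance of blue_left from where it was at the start of the episode above 0.03 m).
It also fails if it takes over 120 s, if anything falls off the work surface, if the arm or the gripper's body presses on something with over 40 N, if the wrist force passes 120 N, or if a joint passes its speed limit or range.

## Working session

There is one attempt and no reset: what is moved stays moved. The work goes in short steps, Python scripts to look and compute and a shell command to move; the robot and the scene stay as the last step left them, time stands still between calls to the robot, and variables do not carry over. Pictures are saved under pics/ and viewed, at most 14 in all, crops included, and the job is handed in when it is done.

```bash
mkdir -p pics; cat > h.py <<'E'
import numpy as np, cv2
from station import bot
def snap(n,f):
    s=bot.snapshot(n); cv2.imwrite('pics/'+f+'.png',s['image'][:,:,::-1]); return s
def ray(s,px):
    K=np.array(s['K'],float);R=np.array(s['R']);t=np.array(s['t'])
    p=cv2.undistortPoints(np.array([[px]],float),K,np.array(s['dist'],float))[0,0]
    return -R.T@t, R.T@np.array([p[0],p[1],1])
def at_z(s,px,z):
    c,d=ray(s,px); return c+d*(z-c[2])/d[2]
def proj(s,P):
    R=np.array(s['R']);r,_=cv2.Rodrigues(R)
    return cv2.projectPoints(np.array(P,float).reshape(-1,3),r,np.array(s['t'],float),np.array(s['K'],float),np.array(s['dist'],float))[0][:,0]
E
python3 - <<'E'
from h import *
s=snap('top','top0');snap('scene','scene0')
import pickle;pickle.dump(s,open('top0.pkl','wb'))
print(bot.sense()); print(-np.array(s['R']).T@s['t'])
E
```

```text
{'clock': 0.1, 'joint_pos': array([ 1.18697587e+00,  3.42684219e-01,  1.52490686e+00,  2.07426292e-05,
        1.27542176e+00, -1.45987489e-01]), 'joint_vel': array([-0.00237919, -0.00231333, -0.00234435,  0.00048869, -0.00032341,
       -0.00014631]), 'tau': array([ 2.76354622e-03, -4.34445047e+01, -2.46496439e+01,  3.02744718e-05,
        4.62677999e-03, -1.85280834e-05]), 'position': array([0.12353174, 0.5099251 , 0.25268437]), 'tcp_rot': array([ 1.18639389e-01,  9.92937154e-01, -6.82725433e-04, -1.95487946e-04]), 'ft_force': array([ 0.1113856 ,  0.56948581, -0.66996104]), 'torque': array([0.00615565, 0.02443651, 0.06326983]), 'finger_force': 0.0, 'grip_width': 0.08551221693585194}
[ 0.39795338 -0.16069634  0.93263382]
```

View pics/top0.png

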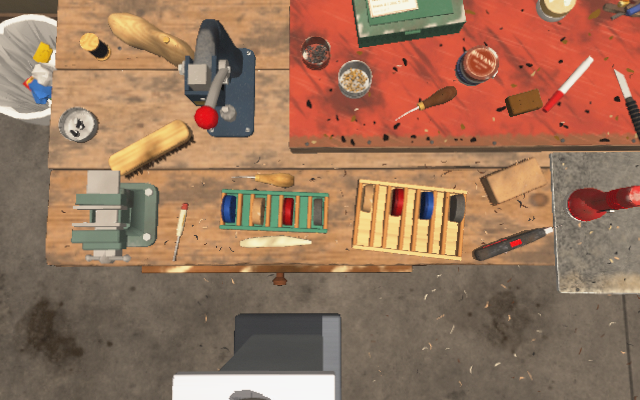

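View pics/scene0.png

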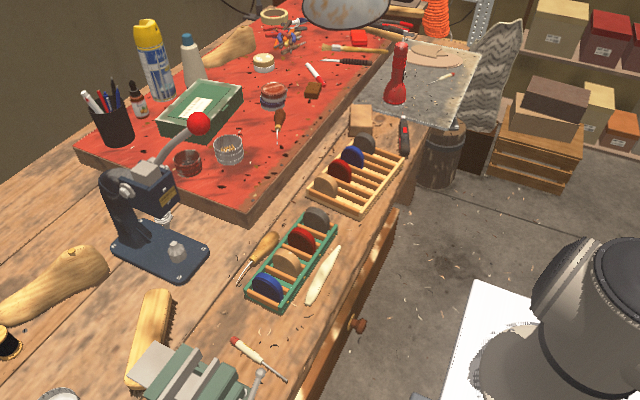

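```bash
python3 - <<'E'
import cv2
i=cv2.imread('pics/top0.png')[170:270,212:476]
cv2.imwrite('pics/crop0.png',cv2.resize(i,None,fx=3,fy=3,interpolation=cv2.INTER_CUBIC))
E
```

```text
(no output)
```

View pics/crop0.png

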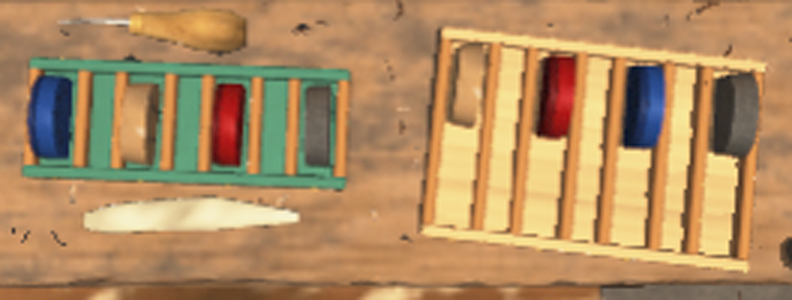

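```bash
cat > a.py <<'E'
from h import *
import pickle
s=pickle.load(open('top0.pkl','rb'))
for n,c,lx in [('feed',[(30,60),(350,72),(23,177),(345,190)],.08),('pair',[(443,28),(766,66),(421,233),(747,271)],.14)]:
  for z in (.012,.028):
    P=np.array([at_z(s,(212+a/3,170+b/3),z)[:2] for a,b in c])
    m=P.mean(0); ey=(P[0]+P[2]-P[1]-P[3])/2; ex=(P[0]+P[1]-P[2]-P[3])/2
    print(n,z,m.round(4),np.linalg.norm(ey).round(4),np.linalg.norm(ex).round(4),'yaw',np.arctan2(-ey[0],ey[1]).round(4),np.arctan2(ex[1],ex[0]).round(4))
E
python3 a.py
```

```text
feed 0.012 [ 0.4683 -0.0385] 0.2177 0.0798 yaw -0.0415 -0.0394
feed 0.028 [ 0.4671 -0.0407] 0.2139 0.0784 yaw -0.0415 -0.0394
pair 0.012 [ 0.4515 -0.3126] 0.2179 0.1388 yaw -0.1187 -0.1195
pair 0.028 [ 0.4505 -0.31  ] 0.2141 0.1364 yaw -0.1187 -0.1195
```

```bash
cat > go.py <<'E'
# usage: go.py x y z yaw -> units needed (turn first, then shift in turned frame)
from h import *; import sys
from scipy.spatial.transform import Rotation as Ro
def need(P,yaw):
    st=bot.sense(); R=Ro.from_quat(st['tcp_rot']).as_matrix(); y=R[:,1]
    cur=np.arctan2(-y[0],y[1]); d=(yaw-cur+np.pi)%(2*np.pi)-np.pi
    if abs(d)>np.pi/2: d-=np.sign(d)*np.pi
    R2=Ro.from_euler('z',d).as_matrix()@R
    print('pos',st['position'].round(4),'yaw',cur.round(4),'q',st['joint_pos'].round(2),'turn',(-d/.1).round(2),'shift',(R2.T@(np.array(P)-st['position'])/.03).round(2), 'grip',st['grip_width'].round(4),st['finger_force'],'F',st['ft_force'].round(1),'t',st['clock'])
FEED=(.4675,-.040,-.04); PAIR=(.451,-.311,-.119)
def rk(r,x,y): c,s=np.cos(r[2]),np.sin(r[2]); return r[0]+c*x-s*y, r[1]+s*x+c*y
if __name__=='__main__':
    r={'f':FEED,'p':PAIR}[sys.argv[1]]; x,y,z=map(float,sys.argv[2:5])
    a=rk(r,x,y); print('target',np.round(a,4)); need((*a,z),r[2])
E
python3 go.py f 0 0.087 0.2
```

```text
target [0.471  0.0469]Traceback (most recent call last):
  File "go.py", line 14, in <module>
    a=rk(r,x,y); print('target',np.round(a,4)); need((*a,z),r[2])
                                                ~~~~^^^^^^^^^^^^^
  File "go.py", line 9, in need
    print('pos',st['position'].round(4),'yaw',cur.round(4),'q',st['joint_pos'].round(2),'turn',(-d/.1).round(2),'shift',(R2.T@(np.array(P)-st['position'])/.03).round(2), 'grip',st['grip_width'].round(4),st['finger_force'],'F',st['ft_force'].round(1),'t',st['clock'])
                                                                                                                                                                                 ^^^^^^^^^^^^^^^^^^^^^^
AttributeError: 'float' object has no attribute 'round'
```

```bash
sed -i "s/st\['grip_width'\].round(4)/round(st['grip_width'],4)/" go.py; python3 go.py f 0 0.087 0.2
```

```text
target [0.471  0.0469]
pos [0.1235 0.5099 0.2527] yaw -0.2378 q [ 1.19  0.34  1.52  0.    1.28 -0.15] turn -1.98 shift [-12.19 -14.96   1.77] grip 0.0855 0.0 F [ 0.1  0.6 -0.7] t 0.1
```

```bash
python3 -m handwheel '[[0,0,0,-1],[0,0,0,-0.98],[-0.7,-0.9,0,0],[-0.7,-0.9,0,0],[-0.7,-0.9,0,0],[-0.7,-0.9,0,0],[-0.7,-0.9,0,0],[-0.7,-0.9,0,0]]' 0.15 40; python3 -m handwheel '[[-0.7,-0.9,0.2,0],[-0.7,-0.9,0.2,0],[-0.7,-0.9,0.2,0],[-0.7,-0.9,0.2,0],[-0.7,-0.9,0.2,0],[-0.7,-0.9,0.2,0],[-0.7,-0.9,0.2,0],[0,0,0,0]]';python3 go.py f 0 0.087 0.2
```

```text
clock: 0.77
position: [0.2435, 0.3418, 0.2531]
tcp_rot: [0.02, 1.0, -0.0, -0.0]
ft_force: [0.5, 0.2, -0.2]
grip_width: 0.0368
finger_force: 0.0
clock: 1.43
position: [0.3849, 0.1446, 0.2103]
tcp_rot: [0.022, 1.0, -0.001, -0.0]
ft_force: [0.7, -0.2, 0.8]
grip_width: 0.0365
finger_force: 0.0
target [0.471  0.0469]
pos [0.3849 0.1446 0.2103] yaw -0.0445 q [ 0.17  0.18  1.88 -0.    1.08 -1.35] turn -0.05 shift [-3.   -3.14  0.35] grip 0.0365 0.0 F [ 0.7 -0.2  0.8] t 1.4333
```

```bash
python3 -m handwheel '[[-0.5,-1,0,0],[-0.5,-1,0,0],[-0.5,-1,0.3,0],[-0.5,-0.1,0,0],[0,0,0,0],[0,0,0,0]]';python3 go.py f 0 0.087 0.2; python3 - <<'E'
from h import *
s=snap('wrist','w1');import pickle;pickle.dump(s,open('w1.pkl','wb'))
R=np.array(s['R']);print((-R.T@s['t']).round(3),R.round(2))
from go import *
for y in(.087,.029,-.029,-.087): print(proj(s,[(*rk(FEED,x,y+d),.028) for x in(-.032,.032) for d in (-.0125,.0125)]).round(0).tolist())
E
```

```text
clock: 1.93
position: [0.4385, 0.0534, 0.2019]
tcp_rot: [0.02, 1.0, 0.0, -0.001]
ft_force: [-0.0, -0.3, 0.4]
grip_width: 0.0362
finger_force: 0.0
target [0.471  0.0469]
pos [0.4385 0.0534 0.2019] yaw -0.0409 q [-0.05  0.25  1.82  0.    1.08 -1.58] turn -0.01 shift [-1.09 -0.17  0.06] grip 0.0362 0.0 F [-0.  -0.3  0.4] t 1.9333
[0.364 0.057 0.323] [[ 0.04  1.    0.  ]
 [ 0.96 -0.04  0.29]
 [ 0.29 -0.01 -0.96]]
[[298.0, 182.0], [325.0, 182.0], [300.0, 244.0], [325.0, 244.0]]
[[237.0, 182.0], [263.0, 182.0], [242.0, 244.0], [267.0, 244.0]]
[[176.0, 182.0], [202.0, 182.0], [185.0, 244.0], [209.0, 244.0]]
[[116.0, 182.0], [142.0, 182.0], [128.0, 244.0], [152.0, 244.0]]
```

View pics/w1.png

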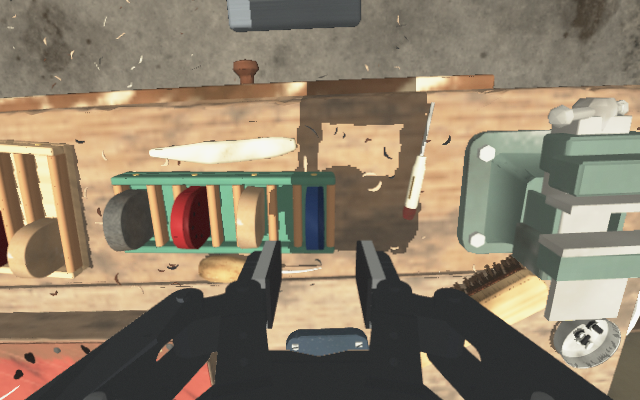

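```bash
cat > ov.py <<'E'
from h import *; from go import *
def overlay(s,rack,L,f,box,k=4,heel=()):
    i=s['image'][:,:,::-1]; x0,y0,x1,y1=box
    i=cv2.resize(i[y0:y1,x0:x1],None,fx=k,fy=k,interpolation=cv2.INTER_CUBIC)
    def line(P,c):
        q=((proj(s,P)+.5-[x0,y0])*k).astype(int); cv2.polylines(i,[q.reshape(-1,1,2)],False,c,1)
    for y in(.087,.029,-.029,-.087):
        for d in(-.0125,.0125): line([(*rk(rack,x,y+d),.028) for x in(-L/2,L/2)],(255,255,255))
    for z in (0,.012): line([(*rk(rack,x,y),z) for x,y in((-L/2-.008,-.1075),(L/2+.008,-.1075),(L/2+.008,.1075),(-L/2-.008,.1075),(-L/2-.008,-.1075))],(0,255,255))
    cv2.imwrite('pics/'+f+'.png',i)
E
python3 - <<'E'
from ov import *; import pickle
s=pickle.load(open('w1.pkl','rb')); overlay(s,FEED,.064,'w1o',(100,155,350,265),3)
a=cv2.imread('pics/w1o.png')
s=pickle.load(open('top0.pkl','rb')); overlay(s,FEED,.064,'t1o',(212,170,476,270),3)
overlay(s,PAIR,.124,'t2o',(212,170,476,270),3)
b=cv2.imread('pics/t1o.png');c=cv2.imread('pics/t2o.png')
b[:,400:]=c[:,400:]; a=cv2.copyMakeBorder(a,0,0,0,b.shape[1]-a.shape[1],cv2.BORDER_CONSTANT)
cv2.imwrite('pics/both.png',np.vstack([a,b])[:600])
E
```

```text
(no output)
```

View pics/both.png

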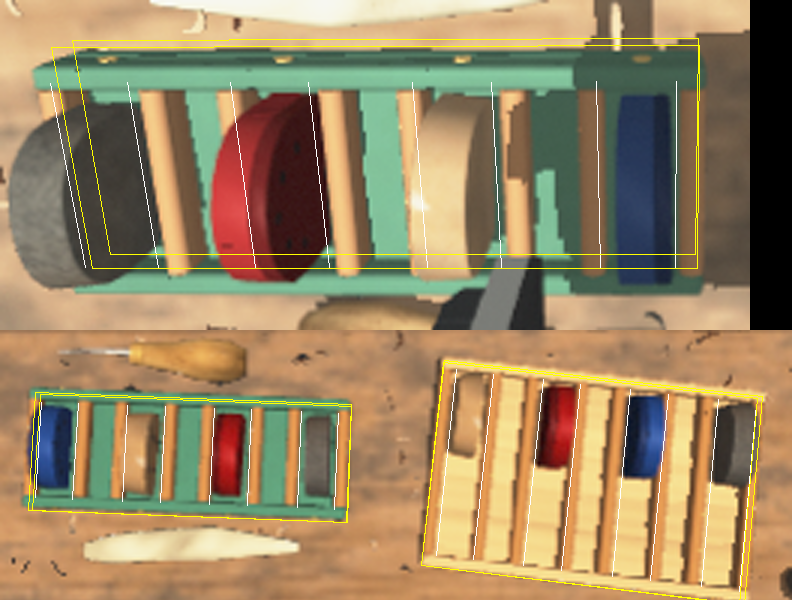

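```bash
cat > heel.py <<'E'
from h import *; from go import *
from scipy.optimize import least_squares
from scipy.spatial import ConvexHull
def model(x,y,yaw,z0=.012):
    a=np.linspace(0,np.pi,25); o=[(-.027,0),(.027,0)]+[(.027*np.cos(t),.027+.027*np.sin(t)) for t in a]
    c,s=np.cos(yaw),np.sin(yaw)
    return [(x+c*u-s*v,y+s*u+c*v,z0+w) for u,w in o for v in(-.00825,.00825)]
def mask(s,col):
    h=cv2.cvtColor(s['image'],cv2.COLOR_RGB2HSV); H,S,V=[h[...,k].astype(int) for k in range(3)]
    if col=='blue': return (H>108)&(H<128)&(S>120)
    if col=='red': return ((H>170)|(H<8))&(S>150)
def fit(s,col,x,y,yaw,z0=.012,rad=45):
    m=mask(s,col).astype(np.uint8); c=proj(s,[(x,y,z0+.03)])[0]
    w=np.zeros_like(m);cv2.circle(w,tuple(int(v) for v in c),rad,1,-1); m=m&w
    n,l,st,_=cv2.connectedComponentsWithStats(m); k=1+np.argmax(st[1:,4]); b=st[k]
    ob=np.array([b[0]-.5,b[1]-.5,b[0]+b[2]-.5,b[1]+b[3]-.5])
    bb=lambda p:(lambda q:np.r_[q.min(0),q.max(0)])(proj(s,model(p[0],p[1],yaw,z0)))
    r=least_squares(lambda p:(bb(p)-ob),[x,y],x_scale=.01,diff_step=1e-3)
    return r.x.round(4),(bb(r.x)-ob).round(1)
E
python3 - <<'E'
from heel import *; import pickle
w=pickle.load(open('w1.pkl','rb'));t=pickle.load(open('top0.pkl','rb'))
for n,s in(('w',w),('t',t)):
  for c,y in(('blue',.087),('red',-.029)):
    p=rk(FEED,0,y); x=fit(s,c,*p,-.04,rad=45 if n=='w' else 20); d=x[0]-p; print(n,c,x,'dev from rack',d.round(4))
for c,y in(('red',.029),('blue',-.029)):
    p=rk(PAIR,.031,y); x=fit(t,c,*p,-.119,rad=20); print('pair',c,x,(x[0]-p).round(4))
E
```

```text
w blue (array([0.474 , 0.0493]), array([-1.1, -1. ,  1.1,  1. ])) dev from rack [0.003  0.0024]
w red (array([ 0.4687, -0.0675]), array([-1.5, -0.4,  1.8,  0.4])) dev from rack [0.0024 0.0015]
t blue (array([0.4731, 0.0486]), array([-0.8, -1.2,  0.8,  1.2])) dev from rack [0.0021 0.0017]
t red (array([ 0.4677, -0.069 ]), array([-0.4, -0.6,  0.5,  0.7])) dev from rack [ 0.0014 -0.    ]
pair red (array([ 0.4853, -0.2844]), array([-0.5, -1. ,  0.5,  1.1])) [0.0001 0.0015]
pair blue (array([ 0.4791, -0.341 ]), array([-1.3, -1. ,  1.2,  1.1])) [0.0008 0.0025]
```

```bash
sed -i 's/^FEED=.*/FEED=(.4700,-.0382,-.04); PAIR=(.4515,-.3095,-.119)/' go.py; python3 go.py f 0 0.087 0.1
```

```text
target [0.4735 0.0487]
pos [0.438  0.0539 0.202 ] yaw -0.0397 q [-0.05  0.24  1.82  0.    1.08 -1.58] turn 0.0 shift [-1.19 -0.13  3.4 ] grip 0.0362 0.0 F [ 0.1  1.3 -0.3] t 1.9833
```

```bash
python3 -m handwheel '[[-0.4,-0.13,0.8,0],[-0.4,0,0.8,0],[-0.39,0,0.9,0],[0,0,0.9,0],[0,0,0,0],[0,0,0,0]]'; python3 go.py f 0 0.087 0.055
```

```text
clock: 2.48
position: [0.4727, 0.0491, 0.0999]
tcp_rot: [0.019, 1.0, 0.0, -0.002]
ft_force: [-0.4, 0.3, 0.4]
grip_width: 0.0367
finger_force: 0.0
target [0.4735 0.0487]
pos [0.4727 0.0491 0.0999] yaw -0.0382 q [-0.06  0.45  1.86  0.    0.84 -1.59] turn 0.02 shift [-0.03 -0.01  1.5 ] grip 0.0367 0.0 F [-0.4  0.3  0.4] t 2.4833
```

```bash
python3 -m handwheel '[[-0.03,0,0.5,0],[0,0,0.5,0],[0,0,0.5,0],[0,0,0,0]]'; python3 -m handwheel '[[0,0,0,0],[0,0,0,0],[0,0,0,0],[0,0,0,0],[0,0,0,0]]' 1 40; python3 go.py f 0 0.087 0.055
```

```text
clock: 2.82
position: [0.4743, 0.0486, 0.0554]
tcp_rot: [0.019, 1.0, 0.0, -0.001]
ft_force: [-0.9, -0.2, 0.1]
grip_width: 0.0363
finger_force: 0.0
clock: 3.23
position: [0.4761, 0.0482, 0.0571]
tcp_rot: [0.02, 1.0, 0.0, 0.001]
ft_force: [-1.9, 1.2, 8.0]
grip_width: 0.0161
finger_force: 40.0
target [0.4735 0.0487]
pos [0.4761 0.0482 0.0571] yaw -0.0397 q [-0.06  0.52  1.89  0.    0.73 -1.59] turn 0.0 shift [0.09 0.01 0.07] grip 0.0161 39.98775601387024 F [-1.9  1.2  8. ] t 3.2333
```

```bash
python3 -m handwheel '[[0,0,-0.5,0],[0,0,-0.8,0],[0,0,-0.9,0],[0,0,-0.8,0],[0,0,0,0],[0,0,0,0]]'; python3 go.py p -0.03 -0.029 0.145; python3 - <<'E'
from heel import *
st=bot.sense();p=st['position']
for n in('wrist','top'):
  s=snap(n,'g_'+n); print(n,p.round(4),fit(s,'blue',p[0],p[1],-.04,p[2]-.043,rad=60 if n=='wrist' else 25))
E
```

```text
clock: 3.73
position: [0.476, 0.048, 0.1472]
tcp_rot: [0.02, 1.0, -0.0, 0.002]
ft_force: [0.7, 0.8, -0.8]
grip_width: 0.0158
finger_force: 39.0
target [ 0.4183 -0.3347]
pos [0.476  0.048  0.1472] yaw -0.0397 q [-0.06  0.38  1.8   0.    0.96 -1.59] turn 0.79 shift [  0.4  -12.9    0.07] grip 0.0158 39.00500178337097 F [ 0.7  0.8 -0.8] t 3.7333
wrist [0.476  0.048  0.1472] (array([0.4776, 0.0485]), array([-1.1, -9.9,  1. ,  9.8]))
top [0.476  0.048  0.1472] (array([0.4535, 0.0461]), array([ -2. , -11.1,   2.2,  11.3]))
```

View pics/g_wrist.png

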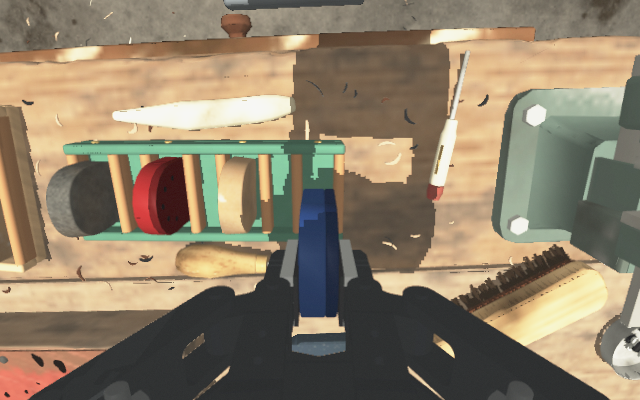

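```bash
cat > hold.py <<'E'
# where is the held heel's near bottom edge: arg row,col of near edge in wrist image
from heel import *; import pickle
E
python3 - <<'E'
from heel import *
s=bot.snapshot('wrist'); p=bot.sense()['position']
m=mask(s,'blue'); m[:, :280]=0; m[:,360:]=0; r=np.where(m.sum(1)>5)[0]; print(r.min(),r.max())
for z in (.1,.104,.108): print(at_z(s,(318,r.min()-.5),z)-p)
print(proj(s,model(p[0],p[1],-.04,p[2]-.043)).min(0))
E
```

```text
189 316
[-0.02815832  0.00191331 -0.04461304]
[-0.02927087  0.0019592  -0.04061304]
[-0.03038343  0.00200508 -0.03661304]
[294.93024752 191.51183032]
```

```bash
python3 -m handwheel '[[0,0,0,0.4],[0,0,0,0.4],[0.05,-1,0,0],[0.05,-1,0,0],[0.05,-1,0,0],[0.05,-1,0,0],[0.05,-1,0,0],[0.05,-1,0,0]]';python3 -m handwheel '[[0.05,-1,0,0],[0.05,-1,0,0],[0.05,-1,0,0],[0.05,-1,0,0],[0,-1,0,0],[0,-1,0,0],[0,0,0,0],[0,0,0,0]]'; python3 go.py p -0.0285 -0.029 0.145; python3 - <<'E'
from ov import *; s=snap('wrist','w3'); overlay(s,PAIR,.124,'w3o',(120,60,480,330),2)
E
```

```text
clock: 4.55
position: [0.4436, -0.1306, 0.1441]
tcp_rot: [0.06, 0.998, 0.001, -0.001]
ft_force: [0.5, -0.6, -1.3]
grip_width: 0.0159
finger_force: 39.2
clock: 5.22
position: [0.4164, -0.3083, 0.1439]
tcp_rot: [0.061, 0.998, 0.001, -0.001]
ft_force: [-0.1, 0.7, -0.5]
grip_width: 0.0159
finger_force: 39.3
target [ 0.4198 -0.3349]
pos [ 0.4164 -0.3083  0.1439] yaw -0.1225 q [-0.79  0.45  1.69  0.    1.   -2.23] turn -0.04 shift [-0.22 -0.87 -0.04] grip 0.0159 39.27294373512268 F [-0.1  0.7 -0.5] t 5.2167
```

View pics/w3o.png

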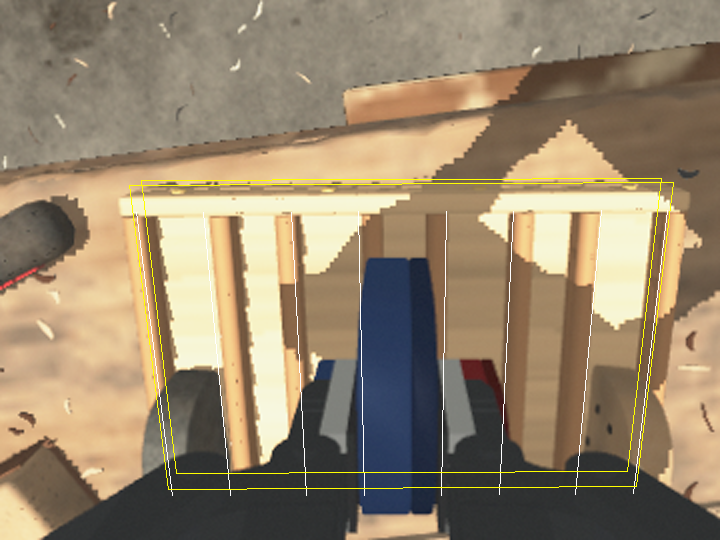

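```bash
sed -i 's/PAIR=.*/PAIR=(.4520,-.3088,-.119)/' go.py; python3 -m handwheel '[[-0.1,-0.45,0,-0.04],[-0.13,-0.4,0,0],[0,0,0.5,0],[0,0,0.7,0],[0,0,0.7,0],[0,0,0,0],[0,0,0,0],[0,0,0,0]]'; python3 go.py p -0.0285 -0.029 0.058; python3 - <<'E'
from ov import *; s=snap('wrist','w4'); overlay(s,PAIR,.124,'w4o',(170,60,470,280),2)
E
```

```text
clock: 5.93
position: [0.4217, -0.3332, 0.089]
tcp_rot: [0.057, 0.998, -0.0, 0.0]
ft_force: [0.0, 0.0, -0.9]
grip_width: 0.016
finger_force: 39.3
target [ 0.4203 -0.3342]
pos [ 0.4217 -0.3332  0.089 ] yaw -0.1147 q [-0.81  0.55  1.7   0.    0.89 -2.27] turn 0.04 shift [ 0.04 -0.04  1.03] grip 0.016 39.312275648117065 F [ 0.   0.  -0.9] t 5.9333
```

View pics/w4o.png

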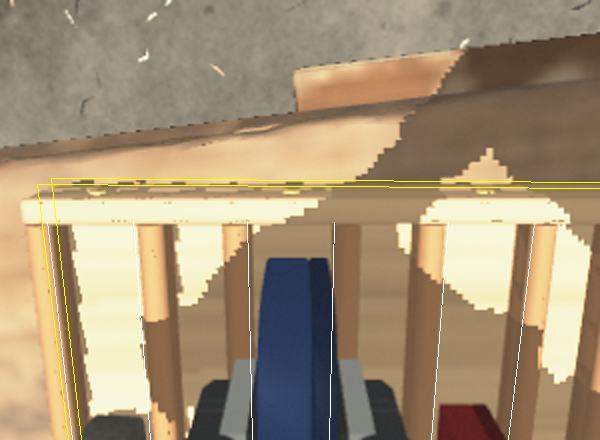

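```bash
python3 -m handwheel '[[0.04,-0.03,0.4,0.04],[0,0,0.4,0],[0,0,0.2,0],[0,0,0,0],[0,0,0,0]]'; python3 go.py p -0.0285 -0.029 0.058
```

```text
clock: 6.4
position: [0.4201, -0.3346, 0.0589]
tcp_rot: [0.06, 0.998, -0.0, 0.0]
ft_force: [0.1, 0.7, 0.7]
grip_width: 0.0162
finger_force: 39.3
target [ 0.4203 -0.3342]
pos [ 0.4201 -0.3346  0.0589] yaw -0.1197 q [-0.82  0.6   1.72  0.    0.83 -2.27] turn -0.01 shift [-0.    0.02  0.03] grip 0.0162 39.3117356300354 F [0.1 0.7 0.7] t 6.4
```

```bash
python3 -m handwheel '[[0,0,0.06,0],[0,0,0,0],[0,0,0,0]]'; python3 -m handwheel '[[0,0,0,0],[0,0,0,0],[0,0,0,0],[0,0,0,0],[0,0,0,0]]' 0.15; python3 -m handwheel '[[0,0,-0.4,0],[0,0,-0.8,0],[0,0,-0.9,0],[0,0,-0.9,0],[0,0,0,0]]' 0.15; python3 go.py f 0 0.029 0.145
```

```text
clock: 6.65
position: [0.4202, -0.3349, 0.0572]
tcp_rot: [0.06, 0.998, -0.001, 0.001]
ft_force: [-0.1, -0.7, 2.0]
grip_width: 0.0157
finger_force: 39.5
clock: 7.07
position: [0.4198, -0.3345, 0.0564]
tcp_rot: [0.06, 0.998, 0.0, -0.0]
ft_force: [0.3, -0.3, 0.0]
grip_width: 0.0365
finger_force: 0.0
clock: 7.48
position: [0.4217, -0.3364, 0.1515]
tcp_rot: [0.06, 0.998, -0.003, 0.003]
ft_force: [1.1, -0.8, -0.5]
grip_width: 0.0364
finger_force: 0.0
target [ 0.4712 -0.0092]
pos [ 0.4217 -0.3364  0.1515] yaw -0.1197 q [-0.82  0.47  1.64  0.    1.03 -2.27] turn -0.8 shift [-1.21 10.97  0.16] grip 0.0364 0.0 F [ 1.1 -0.8 -0.5] t 7.4833
```

```bash
python3 -m handwheel '[[0,0,0,-0.4],[0,0,0,-0.4],[-0.12,1,0,0],[-0.12,1,0,0],[-0.12,1,0,0],[-0.12,1,0,0],[-0.12,1,0,0],[-0.12,1,0,0]]';python3 -m handwheel '[[-0.12,1,0,0],[-0.12,1,0,0],[-0.12,1,0,0],[-0.12,1,0,0],[0,0.95,0,0],[0,0,0,0],[0,0,0,0]]'; python3 go.py f 0.0015 0.029 0.1;  python3 - <<'E'
from ov import *; s=snap('wrist','w5'); overlay(s,FEED,.064,'w5o',(100,100,450,350),2)
E
```

```text
clock: 8.15
position: [0.4483, -0.154, 0.1461]
tcp_rot: [0.02, 1.0, 0.0, -0.0]
ft_force: [0.5, 0.3, -0.1]
grip_width: 0.036
finger_force: 0.0
clock: 8.73
position: [0.4686, -0.0065, 0.1461]
tcp_rot: [0.018, 1.0, 0.0, -0.0]
ft_force: [0.6, -0.1, 0.0]
grip_width: 0.0363
finger_force: 0.0
target [ 0.4727 -0.0093]
pos [ 0.4686 -0.0065  0.1461] yaw -0.0366 q [-0.18  0.36  1.83 -0.    0.95 -1.71] turn 0.03 shift [-0.14 -0.09  1.54] grip 0.0363 0.0 F [ 0.6 -0.1  0. ] t 8.7333
```

View pics/w5o.png

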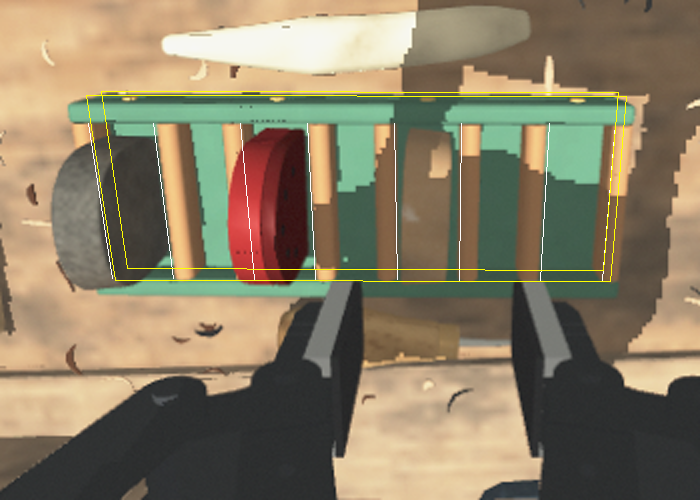

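```bash
python3 -m handwheel '[[-0.11,-0.09,0.5,0.03],[0,0,0.8,0],[0,0,0.8,0],[0,0,0.6,0],[0,0,0.33,0],[0,0,0,0],[0,0,0,0]]'; python3 go.py f 0 0.029 0.055; python3 -m handwheel '[[0,0,0,0],[0,0,0,0],[0,0,0,0],[0,0,0,0],[0,0,0,0]]' 1 40; python3 -m handwheel '[[0,0,-0.5,0],[0,0,-0.8,0],[0,0,-0.9,0],[0,0,-0.8,0],[0,0,0,0],[0,0,0,0]]'; python3 go.py p -0.0285 0.087 0.145; python3 - <<'E'
from h import *; snap('wrist','g2')
E
```

```text
clock: 9.37
position: [0.4718, -0.0115, 0.0553]
tcp_rot: [0.022, 1.0, 0.0, -0.001]
ft_force: [-0.0, -0.4, 0.0]
grip_width: 0.0364
finger_force: 0.0
target [ 0.4712 -0.0092]
pos [ 0.4718 -0.0115  0.0553] yaw -0.0444 q [-0.19  0.52  1.9  -0.    0.72 -1.71] turn -0.04 shift [0.03 0.08 0.01] grip 0.0364 0.0 F [-0.  -0.4  0. ] t 9.3667
clock: 9.78
position: [0.4727, -0.0109, 0.0565]
tcp_rot: [0.021, 1.0, -0.0, 0.001]
ft_force: [-0.4, -1.6, 6.6]
grip_width: 0.0161
finger_force: 40.0
clock: 10.28
position: [0.4726, -0.0105, 0.1467]
tcp_rot: [0.021, 1.0, -0.0, 0.001]
ft_force: [-0.5, -0.2, -0.7]
grip_width: 0.0158
finger_force: 39.2
target [ 0.434 -0.219]
pos [ 0.4726 -0.0105  0.1467] yaw -0.0426 q [-0.18  0.37  1.82  0.    0.95 -1.71] turn 0.76 shift [ 0.45 -7.06  0.06] grip 0.0158 39.16330473360347 F [-0.5 -0.2 -0.7] t 10.2833
```

View pics/g2.png

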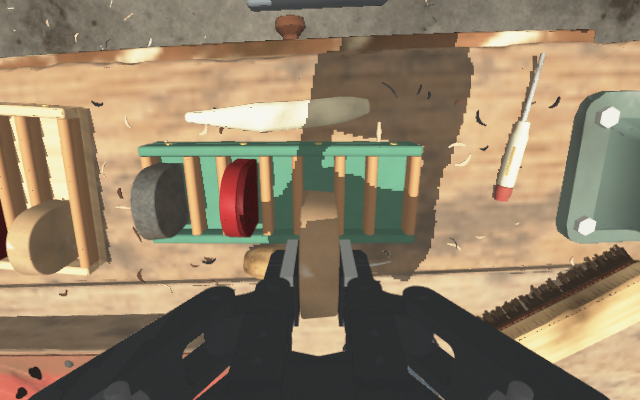

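```bash
python3 -m handwheel '[[0,0,0,0.38],[0,0,0,0.38],[0.06,-1,0,0],[0.06,-1,0,0],[0.06,-1,0,0],[0.06,-1,0,0],[0.06,-1,0,0],[0.06,-1,0,0]]';python3 -m handwheel '[[0.06,-1,0,0],[0,0,0.4,0],[0,0,0.7,0],[0,0,0.7,0],[0,0,0,0],[0,0,0,0],[0,0,0,0]]'; python3 go.py p -0.0295 0.0865 0.058; python3 - <<'E'
from ov import *; s=snap('wrist','w6'); overlay(s,PAIR,.124,'w6o',(170,60,470,280),2)
E
```

```text
clock: 11.0
position: [0.4387, -0.1887, 0.144]
tcp_rot: [0.059, 0.998, 0.001, -0.001]
ft_force: [0.8, 0.2, -0.2]
grip_width: 0.0157
finger_force: 39.3
clock: 11.58
position: [0.4347, -0.2174, 0.0916]
tcp_rot: [0.059, 0.998, 0.0, -0.0]
ft_force: [0.1, 0.6, -1.3]
grip_width: 0.0161
finger_force: 39.4
target [ 0.433  -0.2194]
pos [ 0.4347 -0.2174  0.0916] yaw -0.1185 q [-0.62  0.47  1.84  0.    0.83 -2.07] turn 0.0 shift [ 0.05 -0.07  1.12] grip 0.0161 39.374717779192 F [ 0.1  0.6 -1.3] t 11.5833
```

View pics/w6o.png

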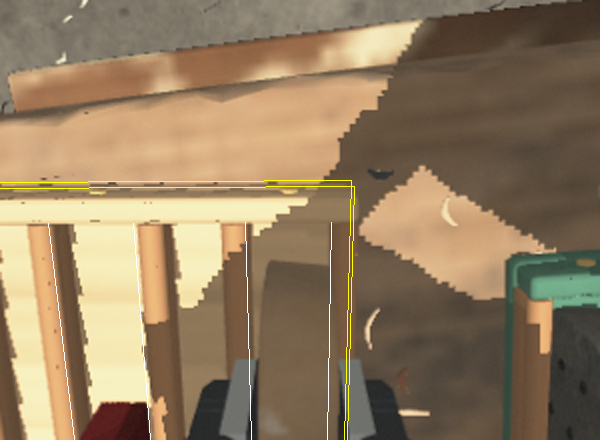

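```bash
python3 -m handwheel '[[0.05,-0.07,0.2,0],[0,0,0.4,0],[0,0,0.4,0],[0,0,0.17,0],[0,0,0,0],[0,0,0,0]]'; python3 -m handwheel '[[0,0,0,0],[0,0,0,0],[0,0,0,0],[0,0,0,0],[0,0,0,0]]' 0.15; python3 -m handwheel '[[0,0,-0.4,0],[0,0,-0.8,0],[0,0,-0.9,0],[0,0,-0.9,0],[0,0,0,0]]' 0.15; python3 go.py f 0 -0.029 0.145
```

```text
clock: 12.13
position: [0.4331, -0.2196, 0.0568]
tcp_rot: [0.059, 0.998, -0.0, 0.0]
ft_force: [0.4, -0.2, -0.9]
grip_width: 0.0157
finger_force: 39.8
clock: 12.55
position: [0.433, -0.2195, 0.0566]
tcp_rot: [0.059, 0.998, -0.0, 0.0]
ft_force: [-0.1, -0.2, 0.1]
grip_width: 0.0361
finger_force: 0.0
clock: 12.97
position: [0.4351, -0.221, 0.1511]
tcp_rot: [0.059, 0.998, -0.002, 0.004]
ft_force: [1.0, -1.4, -0.2]
grip_width: 0.0363
finger_force: 0.0
target [ 0.4688 -0.0672]
pos [ 0.4351 -0.221   0.1511] yaw -0.1186 q [-0.63  0.38  1.78  0.    0.97 -2.08] turn -0.79 shift [-0.92  5.17  0.19] grip 0.0363 0.0 F [ 1.  -1.4 -0.2] t 12.9667
```

```bash
python3 -m handwheel '[[0,0,0,-0.4],[0,0,0,-0.4],[-0.18,1,0.1,0],[-0.18,1,0.1,0],[-0.18,1,0,0],[-0.18,1,0,0],[-0.15,1,0,0],[0,0,0,0]]';python3 -m handwheel '[[0,0.1,0.8,0],[0,0,0.7,0],[0,0,0,0],[0,0,0,0]]'; python3 go.py f 0.001 -0.0287 0.055
```

```text
clock: 13.63
position: [0.4648, -0.0664, 0.14]
tcp_rot: [0.018, 1.0, 0.001, -0.0]
ft_force: [0.3, 0.6, 0.0]
grip_width: 0.036
finger_force: 0.0
clock: 13.97
position: [0.4642, -0.0677, 0.0948]
tcp_rot: [0.019, 1.0, 0.0, -0.001]
ft_force: [-0.8, 0.1, 1.3]
grip_width: 0.0363
finger_force: 0.0
target [ 0.4699 -0.0669]
pos [ 0.4642 -0.0677  0.0948] yaw -0.0389 q [-0.31  0.45  1.88 -0.    0.82 -1.84] turn 0.01 shift [-0.19  0.03  1.33] grip 0.0363 0.0 F [-0.8  0.1  1.3] t 13.9667
```

```bash
python3 -m handwheel '[[-0.17,0.03,0.2,0],[0,0,0.5,0],[0,0,0.6,0],[0,0,0,0],[0,0,0,0]]'; python3 go.py f 0.001 -0.0287 0.055; python3 -m handwheel '[[0,0,0,0],[0,0,0,0],[0,0,0,0],[0,0,0,0],[0,0,0,0]]' 1 40; python3 -m handwheel '[[0,0,-0.5,0],[0,0,-0.8,0],[0,0,-0.9,0],[0,0,-0.8,0],[0,0,0,0],[0,0,0,0]]'; python3 go.py p -0.0285 0.029 0.145; python3 - <<'E'
from heel import *
s=snap('wrist','g3'); p=bot.sense()['position']
m=mask(s,'red'); m[:,:290]=0; m[:,350:]=0; m[330:]=0; r=np.where(m.sum(1)>5)[0]; print(r.min(),r.max(),at_z(s,(318,r.min()-.5),p[2]-.045)-p)
E
```

```text
clock: 14.38
position: [0.4703, -0.0671, 0.0567]
tcp_rot: [0.02, 1.0, 0.0, -0.0]
ft_force: [-0.0, 1.0, 0.3]
grip_width: 0.0364
finger_force: 0.0
target [ 0.4699 -0.0669]
pos [ 0.4703 -0.0671  0.0567] yaw -0.0392 q [-0.3   0.52  1.89  0.    0.73 -1.84] turn 0.01 shift [0.01 0.01 0.06] grip 0.0364 0.0 F [-0.   1.   0.3] t 14.3833
clock: 14.8
position: [0.4709, -0.0672, 0.0576]
tcp_rot: [0.019, 1.0, -0.0, 0.001]
ft_force: [-0.6, -0.2, 5.8]
grip_width: 0.0162
finger_force: 42.0
clock: 15.3
position: [0.4706, -0.067, 0.1477]
tcp_rot: [0.019, 1.0, -0.0, 0.002]
ft_force: [0.5, 0.8, -1.0]
grip_width: 0.0159
finger_force: 41.2
target [ 0.4271 -0.2766]
pos [ 0.4706 -0.067   0.1477] yaw -0.0387 q [-0.3   0.37  1.81  0.    0.96 -1.84] turn 0.8 shift [ 0.61 -7.11  0.09] grip 0.0159 41.197571754455566 F [ 0.5  0.8 -1. ] t 15.3
188 314 [-0.02767642  0.00165678 -0.045     ]
```

```bash
python3 -m handwheel '[[0,0,0,0.4],[0,0,0,0.4],[0.08,-1,0,0],[0.08,-1,0,0],[0.08,-1,0,0],[0.08,-1,0,0],[0.08,-1,0,0],[0.08,-1,0,0]]';python3 -m handwheel '[[0.08,-1,0,0],[0,-0.1,0.4,0],[0,0,0.7,0],[0,0,0.7,0],[0,0,0,0],[0,0,0,0],[0,0,0,0]]'; python3 go.py p -0.029 0.029 0.058
```

```text
clock: 16.02
position: [0.4331, -0.2447, 0.1449]
tcp_rot: [0.059, 0.998, 0.001, -0.001]
ft_force: [0.7, 0.1, -0.6]
grip_width: 0.0155
finger_force: 41.2
clock: 16.6
position: [0.4282, -0.2763, 0.0926]
tcp_rot: [0.059, 0.998, 0.0, -0.0]
ft_force: [0.2, -0.6, -0.2]
grip_width: 0.0154
finger_force: 41.1
target [ 0.4266 -0.2766]
pos [ 0.4282 -0.2763  0.0926] yaw -0.1185 q [-0.72  0.51  1.77  0.    0.87 -2.18] turn 0.0 shift [ 0.05 -0.01  1.15] grip 0.0154 41.146937012672424 F [ 0.2 -0.6 -0.2] t 16.6
```

```bash
python3 -m handwheel '[[0.05,-0.01,0.2,0],[0,0,0.4,0],[0,0,0.4,0],[0,0,0.19,0],[0,0,0,0],[0,0,0,0]]'; python3 -m handwheel '[[0,0,0,0],[0,0,0,0],[0,0,0,0],[0,0,0,0],[0,0,0,0]]' 0.15; python3 -m handwheel '[[0,0,-0.4,0],[0,0,-0.8,0],[0,0,-0.9,0],[0,0,-0.9,0],[0,0,0,0]]' 0.15; python3 go.py f 0.001 -0.087 0.145
```

```text
clock: 17.1
position: [0.4269, -0.2767, 0.0574]
tcp_rot: [0.059, 0.998, -0.0, 0.0]
ft_force: [0.0, -0.4, -0.7]
grip_width: 0.016
finger_force: 42.1
clock: 17.52
position: [0.4266, -0.2765, 0.0568]
tcp_rot: [0.059, 0.998, 0.0, 0.0]
ft_force: [-0.3, -0.5, 0.9]
grip_width: 0.0362
finger_force: 0.0
clock: 17.93
position: [0.4286, -0.2782, 0.1516]
tcp_rot: [0.059, 0.998, -0.003, 0.004]
ft_force: [-0.2, -0.4, 0.0]
grip_width: 0.036
finger_force: 0.0
target [ 0.4675 -0.1252]
pos [ 0.4286 -0.2782  0.1516] yaw -0.1187 q [-0.73  0.42  1.71  0.    1.   -2.18] turn -0.79 shift [-1.09  5.15  0.2 ] grip 0.036 0.0 F [-0.2 -0.4  0. ] t 17.9333
```

```bash
python3 -m handwheel '[[0,0,0,-0.4],[0,0,0,-0.4],[-0.22,1,0.1,0],[-0.22,1,0.1,0],[-0.22,1,0,0],[-0.22,1,0,0],[-0.21,1.0,0,0],[0,0.1,0,0]]';python3 -m handwheel '[[0,0.05,0.2,0],[0,0,0,0],[0,0,0,0]]'; python3 go.py f 0.001 -0.087 0.055; python3 - <<'E'
from ov import *; s=snap('wrist','w7'); overlay(s,FEED,.064,'w7o',(220,100,470,260),3)
E
```

```text
clock: 18.6
position: [0.4654, -0.1209, 0.1403]
tcp_rot: [0.018, 1.0, 0.001, -0.0]
ft_force: [-0.2, 0.4, -0.0]
grip_width: 0.0363
finger_force: 0.0
clock: 18.85
position: [0.4648, -0.1241, 0.1341]
tcp_rot: [0.02, 1.0, 0.0, -0.001]
ft_force: [-0.7, -0.2, 0.5]
grip_width: 0.0365
finger_force: 0.0
target [ 0.4675 -0.1252]
pos [ 0.4648 -0.1241  0.1341] yaw -0.0394 q [-0.42  0.4   1.81 -0.    0.93 -1.95] turn 0.01 shift [-0.09 -0.03  2.64] grip 0.0365 0.0 F [-0.7 -0.2  0.5] t 18.85
```

View pics/w7o.png

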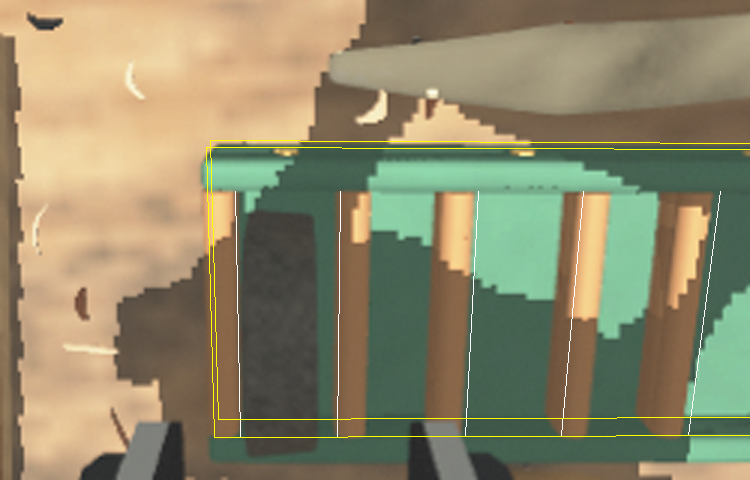

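```bash
python3 -m handwheel '[[-0.08,-0.07,0.3,0],[0,0,0.8,0],[0,0,0.8,0],[0,0,0.5,0],[0,0,0.22,0],[0,0,0,0],[0,0,0,0]]'; python3 go.py f 0.001 -0.088 0.055; python3 -m handwheel '[[0,0,0,0],[0,0,0,0],[0,0,0,0],[0,0,0,0],[0,0,0,0]]' 1 40; python3 -m handwheel '[[0,0,-0.5,0],[0,0,-0.8,0],[0,0,-0.9,0],[0,0,-0.8,0],[0,0,0,0],[0,0,0,0]]'; python3 go.py p -0.029 -0.086 0.145
```

```text
clock: 19.48
position: [0.4677, -0.1262, 0.0562]
tcp_rot: [0.02, 1.0, 0.0, -0.0]
ft_force: [-0.6, -0.0, 0.3]
grip_width: 0.0365
finger_force: 0.0
target [ 0.4675 -0.1262]
pos [ 0.4677 -0.1262  0.0562] yaw -0.0396 q [-0.42  0.53  1.87  0.    0.74 -1.95] turn 0.0 shift [ 0.01 -0.    0.04] grip 0.0365 0.0 F [-0.6 -0.   0.3] t 19.4833
clock: 19.9
position: [0.4682, -0.1259, 0.057]
tcp_rot: [0.019, 1.0, -0.0, 0.001]
ft_force: [-0.3, -0.3, 6.2]
grip_width: 0.0157
finger_force: 43.5
clock: 20.4
position: [0.4681, -0.1257, 0.1472]
tcp_rot: [0.019, 1.0, -0.0, 0.001]
ft_force: [-0.6, 0.4, -1.0]
grip_width: 0.0161
finger_force: 42.7
target [ 0.413  -0.3907]
pos [ 0.4681 -0.1257  0.1472] yaw -0.0387 q [-0.42  0.39  1.78  0.    0.97 -1.95] turn 0.8 shift [ 0.77 -8.99  0.08] grip 0.0161 42.67698530398775 F [-0.6  0.4 -1. ] t 20.4
```

```bash
python3 -m handwheel '[[0,0,0,0.4],[0,0,0,0.4],[0.09,-1,0,0],[0.09,-1,0,0],[0.09,-1,0,0],[0.09,-1,0,0],[0.09,-1,0,0],[0.09,-1,0,0]]';python3 -m handwheel '[[0.09,-1,0,0],[0.09,-1,0,0],[0,-1,0,0],[0,0,0.5,0],[0,0,0.6,0],[0,0,0.7,0],[0,0,0,0],[0,0,0,0]]'; python3 go.py p -0.029 -0.086 0.058; python3 - <<'E'
from ov import *; s=snap('wrist','w8'); overlay(s,PAIR,.124,'w8o',(170,60,470,280),2)
E
```

```text
clock: 21.07
position: [0.4289, -0.3031, 0.1445]
tcp_rot: [0.059, 0.998, 0.001, -0.001]
ft_force: [1.0, 0.1, -0.4]
grip_width: 0.0158
finger_force: 42.6
clock: 21.73
position: [0.4132, -0.39, 0.0902]
tcp_rot: [0.059, 0.998, 0.002, -0.002]
ft_force: [0.4, -1.3, -0.3]
grip_width: 0.0159
finger_force: 42.6
target [ 0.413  -0.3907]
pos [ 0.4132 -0.39    0.0902] yaw -0.1188 q [-0.89  0.6   1.6   0.    0.95 -2.34] turn 0.0 shift [-0.   -0.03  1.07] grip 0.0159 42.625941846636124 F [ 0.4 -1.3 -0.3] t 21.7333
```

View pics/w8o.png

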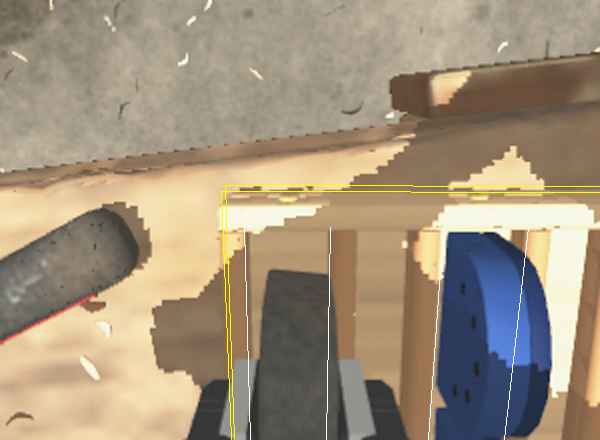

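```bash
python3 -m handwheel '[[0,-0.07,0.2,0],[0,0,0.4,0],[0,0,0.4,0],[0,0,0.12,0],[0,0,0,0],[0,0,0,0]]'; python3 -m handwheel '[[0,0,0,0],[0,0,0,0],[0,0,0,0],[0,0,0,0],[0,0,0,0]]' 0.15; python3 -m handwheel '[[0,0,-0.4,0],[0,0,-0.8,0],[0,0,-0.9,0],[0,0,-0.9,0],[0,0,0,0]]' 0.15; python3 -m handwheel '[[0.3,0.6,-0.8,0],[0.3,0.8,-0.8,0],[0.3,0.8,0,0],[0,0.9,0,0],[0,0.9,0,0],[0,0.9,0,0],[0,0,0,0],[0,0,0,0]]'; python3 - <<'E'
from h import *
a=snap('top','top9')['image'][150:280,330:490,::-1]; b=snap('wrist','w9')['image'][60:400,0:480,::-1]
from heel import *
cv2.imwrite('pics/fin.png',np.vstack([cv2.copyMakeBorder(cv2.resize(a,None,fx=2,fy=2),0,0,0,160,cv2.BORDER_CONSTANT),b]))
E
```

```text
clock: 22.28
position: [0.4141, -0.3935, 0.0592]
tcp_rot: [0.059, 0.998, -0.0, 0.0]
ft_force: [-0.2, -0.1, -0.3]
grip_width: 0.016
finger_force: 42.6
clock: 22.7
position: [0.4139, -0.3933, 0.0589]
tcp_rot: [0.059, 0.998, -0.0, 0.0]
ft_force: [0.5, 0.5, -0.4]
grip_width: 0.0361
finger_force: 0.0
clock: 23.12
position: [0.4156, -0.3953, 0.1541]
tcp_rot: [0.059, 0.998, -0.004, 0.003]
ft_force: [1.3, -0.6, 0.6]
grip_width: 0.0365
finger_force: 0.0
clock: 23.78
position: [0.4046, -0.2431, 0.1967]
tcp_rot: [0.058, 0.998, -0.0, 0.0]
ft_force: [-0.1, 0.0, -0.8]
grip_width: 0.0366
finger_force: 0.0
```

View pics/fin.png

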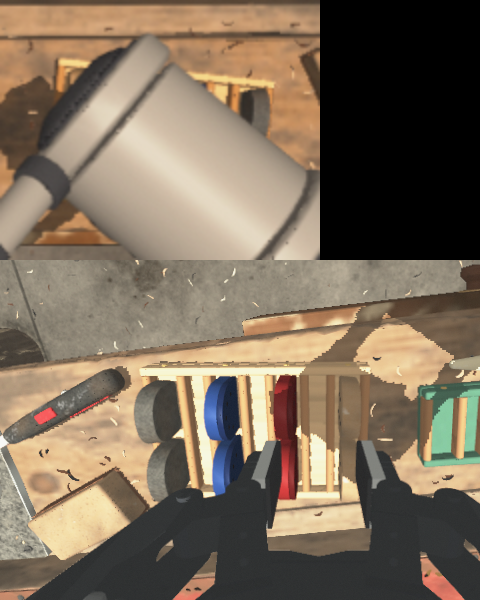

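```bash
python3 -c "
from station import bot
print(bot.job_done())"
```

```text
the job is handed in; nothing more can be done
None
```

I moved all four right heels onto the pairing rack, each in front of the left heel of its own colour, and handed the job in at about 24 s on the robot clock. The last wrist picture showed every pair matched and apparently upright. I judged that by eye and did not measure final positions, and the system gave no verdict.

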